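Mix the solder paste on the touch mixer

TASK

Mix the solder paste before use: hold the big solder-paste jar upright in the middle of the touch mixer's round platform and press it down until the sprung platform is fully depressed, and keep it pressed for two seconds. Then set the jar down gently, upright, on the clear part of the tool tray, let go, and leave the flux jar, the flux tin and the tools on the tray undisturbed.

Things in the scene. Friction and masses are not known exactly. Their poses are not given: they have to be found in the camera images.
- paste_jar: the solder-paste jar, the biggest of three containers on the bench: white round body 54 mm across with a paper band, ribbed black screw cap 57 mm across from 64 mm up to the flat top at 88 mm; about 0.3 kg, rigid, closed. It starts upright. Origin: centre of its underside; z up through the cap
- mixer: touch mixer, a fixed grey box 150 deep x 126 wide x 78 mm high with knob and switch on its front, carrying a round black rubber platform on top. Origin: centre of its underside; front faces -x of its own frame
- mixer_pad_top (a point): centre of the platform's flat upper face, on the mixer's axis; 112 mm above the bench when up, 104 mm when pressed home; moves with the platform. The face is 76 mm across inside a rim 5 mm thick and 4 mm high
- mixer_pad (a joint): how far the sprung platform is pressed down, m: 0 up, 0.008 fully depressed against its stop. It begins to sink at 6 N and reaches the stop at 14 N (the jar's weight of 2 to 4 N alone does not move it); it springs back up when relieved
- tool_tray: shallow black tray, fixed, 212 x 157 mm, floor 2 mm above the bench, rim 16 mm high. Origin: centre of its underside; x along its length. Two hand tools lie across its -x end, taking the part from x = -0.10 to -0.04 m; the rest is clear
- tray_clear (a point): centre of the tray's clear part, on the tray's floor (tray x = +0.035 m, y = 0); at least 65 mm of clear floor from it in each direction along the tray's axes
- flux_jar: flux jar, a small glass jar with a black cap, 34 mm across, 54 mm tall; stands near the paste jar. Origin: centre of its underside
- flux_tin: flux tin, low round gold tin, 50 mm across, 26 mm tall; stands near the paste jar. Origin: centre of its underside
- tweezers_bent: bent tweezers, 126 mm long, 10 mm high, lying across the tray's -x end. Origin: centre of its underside
- driver_pentalobe: small screwdriver, 125 mm long, 10 mm thick, lying across the tray next to the tweezers. Origin: centre of its underside
Things that resemble listed ones, but are neither listed nor needed, are in the scene too. What is shaped like the paste_jar but purple is not meant.

How it is judged:
On the way:
1. the paste jar, held upright in the middle of the platform, presses it fully down for two seconds (value of joint mixer_pad above 0.007 m and horizontal distance between paste_jar and mixer_pad_top below 0.014 m and angle between paste_jar's own z axis and vertical below 0.12 rad and z of paste_jar in the frame of mixer_pad_top below 0.004 m and contact force between the fingers and paste_jar above 1 N), for 1.8 s.
At the end, for the whole second after the job is handed in: The paste jar stands upright (within 3 degrees) and at rest on the floor of the tool tray, on its clear part inside the rim and off the tools; the mixer's platform has sprung back up (within 1.5 mm) (x of paste_jar in the frame of tool_tray between -0.03 and 0.085 m and y of paste_jar in the frame of tool_tray between -0.06 and 0.06 m and height (world z) of paste_jar below 0.005 m and angle between paste_jar's own z axis and vertical below 0.05 rad and linear speed of paste_jar below 0.02 m/s and value of joint mixer_pad below 0.0015 m); the robot touches nothing.
It fails at once if the jar comes down hard on the tray (dropped or slammed, faster than 0.6 m/s just above its floor) (height (world z) of paste_jar below 0.03 m and horizontal distance between paste_jar and tool_tray below 0.1 m and linear speed of paste_jar above 0.6 m/s).
It fails at once if the flux jar or the flux tin is shifted by more than 25 mm or knocked over (distance of any of flux_jar, flux_tin from where it was at the start of the episode above 0.025 m or angle between any of flux_jar, flux_tin's own z axis and vertical above 0.5 rad).
It fails at once if a tool on the tray is shifted by more than 25 mm (distance of any of tweezers_bent, driver_pentalobe from where it was at the start of the episode above 0.025 m).
It also fails if it takes over 54 s, if anything falls off the work surface, if the arm or the gripper's body presses on something with over 40 N, if the wrist force passes 120 N, or if a joint passes its speed limit or range.

ROBOT

A 6-joint arm with a two-finger parallel gripper is mounted at the origin on a cart in front of the work surface, level with it; the furniture and walls round the work are solid. World frame = base frame: x ahead of the robot, y to its left, z up, the work surface at z = 0. Lengths are in m, angles in rad, forces in N, time in s.
With the tool pointing down it reaches from about 0.3 to 0.875 m from the base axis. Payload 6.4 kg.
Tool frame: the origin (TCP) lies at the very end of the fingers, on their centre line; the grasp point (between the pads) lies 19 mm behind it; z points along the fingers, y is the line along which they close (so a half turn about z gives the same grasp; the last joint's range is limited). The gripper opens to 85 mm and grips with 20 to 120 N. Pads are 22 mm wide; open, the fingers measure 114 mm over their backs; the gripper's body (76 mm by 85 mm) begins 54 mm behind the grasp point. The pads swing forward as they close: fully open they stand 13 mm farther back than shut.
Start: joints at [1.031, 0.181, 1.607, -0, 1.354, -0.206], TCP at [0.188, 0.543, 0.231] pointing down, gripper open.
Joint ranges: [-2.99, 2.99], [-0.89, 2.07], [0.3, 2.58], [-1.14, 4.28], [0, 2.63], [-3.12, 3.12]. Speed limits (rad/s): [2.57, 2.57, 3.01, 3.14, 3.14, 3.14].

INTERFACE

Orientations are given as a rotation vector (axis times angle).
In Python, from rig import bot gives the robot as it stands. The module is installed in compiled form; this text tells all that it offers. Calls block until the motion is done:
- bot.move_to(position, orientation): joint-space move of the TCP to a pose.
- bot.servo_line(position, rate=0.15, ori=None, threshold=None): straight line of the TCP; ori=None keeps the orientation; rate is the mean speed in m/s. With threshold (N) it stops when the force on the tool has changed by that much, and returns True; else False.
- bot.movej(angles): joint-space move.
- bot.grip(opening, f_grip=None): finger opening in m; f_grip is the grip in N (None keeps the last); returns when the fingers have stopped.
- bot.sleep(seconds).
- bot.inverse_kinematics(position, orientation): joint angles nearest the present ones, or None.
- bot.get_state(): the state.
- bot.capture(name): name is "scene" or "top" or "wrist"; returns the picture (420x560x3 uint8, red, green, blue); there is no depth.
- bot.camera_model(name): a dict with "fx", "fy", "cx", "cy" (pixels), "rvec" (rotation vector, rad) and "tvec" (3), from world to camera coordinates, as OpenCV has them; the wrist camera has in their place "hand_eye" (4x4, takes a point from camera to tool coordinates, whose origin is the TCP and whose axes are the flange's). Camera axes: x right, y down, z forward; pixel columns grow to the right and rows downward; lengths in m; the calibration is good to about 2 mm. A picture is of the moment at which its call begins: read the wrist's pose just before it. camera_model takes no time and is no camera call.
A pose or a line that the arm cannot do raises bot.PlanningError and nothing moves.
- bot.hand_in(): hands the job in; it is judged then, once.
The state is a dict: "time": time; "q": joint angles; "qd": joint speeds; "joint_torque": joint torques, N m; "tcp_pos": TCP position; "tool_rot": TCP orientation; "force": force on the tool from outside, world axes, zero at the start; "ft_torque": the same for the moment, N m; "finger_gap": finger opening in m; "finger_force": force on a finger pad.
Only numpy, scipy, OpenCV 4.12 (cv2) and the standard library are available. Lean on these libraries where they do the work, as an engineer would, in place of code of your own. Each camera call takes 0.05 s, during which the arm holds its last target. There are 200 camera calls.

## Working session

There is one attempt and no reset: what is moved stays moved. The work goes in short steps, each a Python script; the robot and the scene stay as the last script left them, time stands still between calls to the robot, and variables do not carry over. Pictures are saved under pics/ and viewed, at most 10 in all, crops included, and the job is handed in when it is done.

```bash
mkdir -p pics; python3 - <<'E'
from rig import bot
import cv2
for n in("scene","top"):
    cv2.imwrite(f"pics/{n}0.png",cv2.resize(bot.capture(n)[:,:,::-1],(784,588),interpolation=cv2.INTER_CUBIC))
    print(n,bot.camera_model(n))
print(bot.camera_model("wrist")); s=bot.get_state(); print(s["time"],s["tool_rot"],s["force"],s["finger_gap"])
E
```

```text
scene {'fx': 410.7105566969664, 'fy': 410.7105566969664, 'cx': 280.3917466601976, 'cy': 214.42029064664385, 'rvec': array([ 2.02478585, -1.09319037,  0.54303853]), 'tvec': array([-0.29131974,  0.34407059,  0.70933284])}
top {'fx': 506.8284747796442, 'fy': 506.8284747796442, 'cx': 279.27185671113716, 'cy': 216.25453813313857, 'rvec': array([ 2.14594422, -2.15044614,  0.11757047]), 'tvec': array([0.03154331, 0.53245218, 1.51633802])}
{'fx': 316.0850321512406, 'fy': 316.0850321512406, 'cx': 284.1149455530225, 'cy': 214.13372773186404, 'hand_eye': array([[ 2.96801480e-04, -9.54066847e-01, -2.99593665e-01,
         7.56026712e-02],
       [ 9.99999176e-01,  6.57383898e-04, -1.10278349e-03,
        -1.28728946e-03],
       [ 1.24907722e-03, -2.99593090e-01,  9.54066256e-01,
        -1.42807509e-01],
       [ 0.00000000e+00,  0.00000000e+00,  0.00000000e+00,
         1.00000000e+00]])}
0.1 [-5.21797018e-01 -3.09738674e+00  2.30915229e-03] [ 0.43840701 -0.06432013 -0.34072532] 0.08561421026668509
```

View pics/scene0.png

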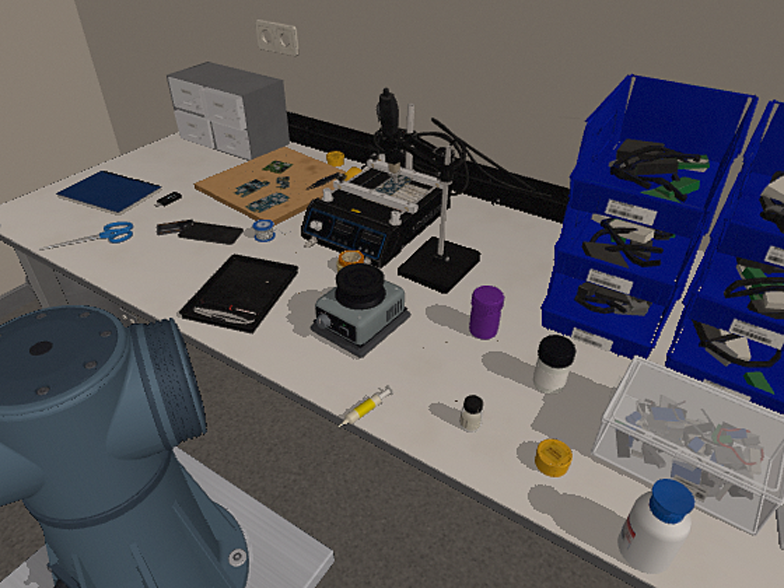

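View pics/top0.png

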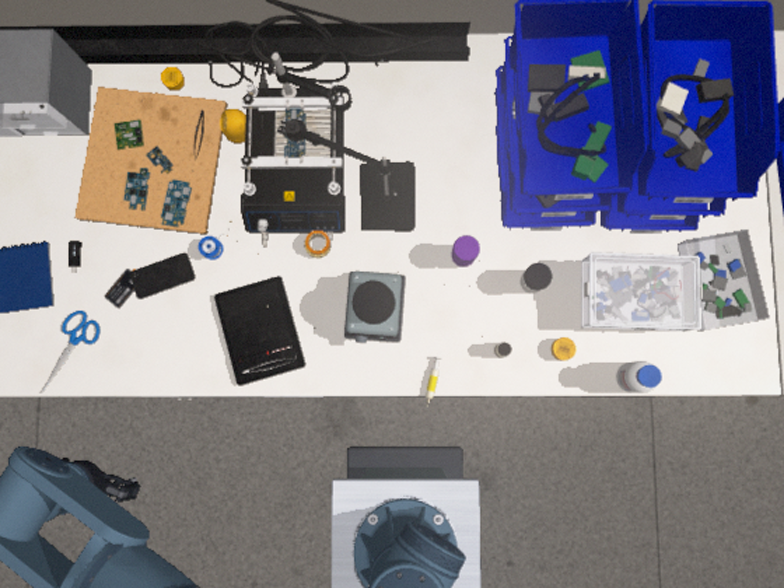

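Candidates for the paste jar: white body with black cap at top (537,276) / scene (553,363). Lookalikes are the purple jar at top (466,250) / scene (487,312), the small flux jar at top (503,349), and the blue-capped bottle at top (643,376). I choose the first. The mixer pad is at top (374,303) and the tray at top (259,330), with the tools at its near end. Next are close crops to check this and measure.

```bash
python3 - <<'E'
from rig import bot
import cv2, numpy as np
rows=[]
for n,cs in(("top",[(383,197,4),(267,216,3),(186,236,2.6)]),("scene",[(395,260,4),(257,218,3),(172,209,2.6)])):
    im=bot.capture(n)[:,:,::-1]; r=[]
    for u,v,z in cs:
        w,h=266,300
        M=np.array([[z,0,w/2-z*u],[0,z,h/2-z*v]])
        t=cv2.warpAffine(im,M,(w,h),flags=cv2.INTER_CUBIC)
        t=cv2.convertScaleAbs(t,alpha=1.3,beta=15)
        for a in range(0,560,10):
            x=int(z*a+M[0,2]);y=int(z*a+M[1,2])
            if 0<=x<w: cv2.line(t,(x,0),(x,6),(0,0,255),1); a%20==0 and cv2.putText(t,str(a),(x-8,16),0,.33,(0,0,255),1)
            if 0<=y<h: cv2.line(t,(0,y),(6,y),(0,0,255),1); a%20==0 and cv2.putText(t,str(a),(8,y+4),0,.33,(0,0,255),1)
        r.append(t)
    rows.append(np.hstack(r))
cv2.imwrite("pics/crops.png",np.vstack(rows))
E
```

```text
(no output)
```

View pics/crops.png

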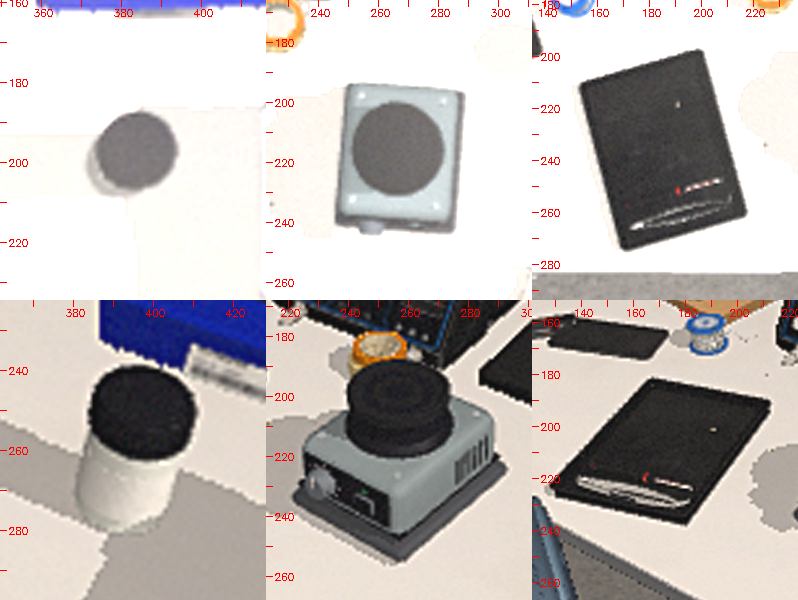

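The jar is confirmed: white body, black cap, with the cap top at top px (383.8,197) and the cap's scene bounding box at u 384–411, v 238.5–262.5. The pad is at top (266.3,215.5) and scene (257.3,≈196). The tray corners are clear in both views, and the tools lie at the near (robot) end.

```bash
cat > h.py <<'E'
from rig import bot
import cv2, numpy as np
from scipy.optimize import least_squares as LS
from scipy.spatial.transform import Rotation as R
C={n:bot.camera_model(n) for n in("scene","top")}
def P(n,p):
    c=C[n];K=np.array([[c["fx"],0,c["cx"]],[0,c["fy"],c["cy"]],[0,0,1]])
    return cv2.projectPoints(np.atleast_2d(np.asarray(p,float)),c["rvec"],c["tvec"],K,None)[0][:,0]
a=np.linspace(0,2*np.pi,60)
def cyl(p,r,h): # p: top centre, h: height below
    c=np.c_[r*np.cos(a),r*np.sin(a),0*a]
    return np.vstack([p+c,p+c-[0,0,h]])
def bb(n,pts): q=P(n,pts); return np.r_[q.min(0),q.max(0)]
E
python3 - <<'E'
from h import *
T=lambda x,y,u,v,z,ox=0,oy=0:((u+(x-ox-133)/z),(v+(y-oy-150)/z))
# jar
sb=np.r_[T(89,364,395,260,4,0,300),T(197,460,395,260,4,0,300)]
tp=np.array(T(136.5,150,383,197,4))
f=lambda p:np.r_[(bb("scene",cyl(p,.0285,.024))-sb),2*(P("top",cyl(p,.0285,0))[:].mean(0)-tp)]
s=LS(f,[.5,-.3,.08]);print("jar",s.x,s.fun.round(1))
# pad rim top (radius .043)
pt=np.array(T(397,148.5,267,216,3,266)); ps=T(347,360,257,218,3,266,300)+T(453,0,257,218,3,266,300)[:1]
f=lambda p:np.r_[(bb("scene",cyl(p,.043,0))[:3]-ps),2*(P("top",p)[0]-pt)]
s=LS(f,[.45,.05,.11]);print("padrim",s.x,s.fun.round(1), "width top",np.ptp(P("top",cyl(s.x,.043,0)),0),"obs",92/3,95/3)
# tray
tc=np.array([T(*q,186,236,2.6,532) for q in((580,83),(701,49),(747,213),(624,249))])
sc=np.array([T(*q,172,209,2.6,532,300) for q in((653,378),(770,402),(687,523),(550,487))])
L,W=.212,.157
loc=np.array([[L,W],[L,-W],[-L,-W],[-L,W]])/2
def rim(v):
    c,s_=np.cos(v[2]),np.sin(v[2]);xy=loc@np.array([[c,s_],[-s_,c]])+v[:2]
    return np.c_[xy,np.full(4,v[3])]
f=lambda v:np.r_[(P("top",rim(v))-tc).ravel(),(P("scene",rim(v))-sc).ravel()]
# corner order of scene unknown: match by prediction
v0=LS(lambda v:(P("top",rim(np.r_[v,.016]))-tc).ravel(),[.4,.3,0]).x
pred=P("scene",rim(np.r_[v0,.016])); print(v0,pred.round(0).tolist(),sc.round(0).tolist())
sc=sc[[np.argmin(np.linalg.norm(sc-q,axis=1)) for q in pred]]
s=LS(f,np.r_[v0,.016]);print("tray",s.x,s.fun.round(1))
v=s.x;print("clear",v[0]+.035*np.cos(v[2]),v[1]+.035*np.sin(v[2]))
E
```

```text
jar [ 0.58256526 -0.28151138  0.08732409] [-1.3 -0.5 -0.6  0.7  1.1 -0.6]
padrim [0.52556157 0.06531726 0.11477831] [-0.7  0.2 -1.1  0.9 -0.7] width top [29.63092221 29.39233699] obs 30.666666666666668 31.666666666666668
[0.47699047 0.32156483 0.28417943] [[166.0, 180.0], [214.0, 189.0], [180.0, 234.0], [126.0, 223.0]] [[167.0, 181.0], [212.0, 191.0], [180.0, 237.0], [128.0, 223.0]]
tray [0.47828534 0.32330626 0.28211954 0.0082604 ] [-1.  -0.7  0.8 -1.6  0.9  0.5 -0.9  0.9 -0.9  0.5  1.6  0.3 -0.1 -1.
 -0.8  1.1]
clear 0.5119017054987223 0.33304997695655597
```

Heights agree with the text (cap top 87 mm, pad rim 115 mm). Next I look with the wrist camera over the pad and then over the jar, with the fingers closing along world x.

```bash
cat >> h.py <<'E'
O=R.from_matrix(np.array([[0,1,0],[1,0,0],[0,0,-1.]])).as_rotvec()
PAD=np.array([.5256,.0653]);JAR=np.array([.5826,-.2815]);TR=np.array([.5119,.3330])
H=bot.camera_model("wrist")
def wproj(p,pos,rot):
    p=R.from_rotvec(rot).inv().apply(np.atleast_2d(p)-pos)
    he=H["hand_eye"];c=(p-he[:3,3])@he[:3,:3]
    return np.c_[H["fx"]*c[:,0]/c[:,2]+H["cx"],H["fy"]*c[:,1]/c[:,2]+H["cy"]]
E
python3 - <<'E'
from h import *
for xy,z in((PAD,.3),(PAD,.2),(JAR,.22),(JAR,.055),(TR,.06)): print(bot.inverse_kinematics([*xy,z],O))
ims=[]
for k,(xy,zt,z) in enumerate(((PAD,.112,.26),(JAR,.088,.22))):
    bot.move_to([*xy,z],O); s=bot.get_state()
    im=bot.capture("wrist")[:,:,::-1].copy()
    np.savez(f"w{k}",im=im,pos=s["tcp_pos"],rot=s["tool_rot"])
    c=wproj([*xy,zt],s["tcp_pos"],s["tool_rot"])[0]; print(c,s["time"],s["tcp_pos"],s["tool_rot"])
    q=wproj(cyl(np.r_[xy,zt],.0285 if k else .038,0)[:60],s["tcp_pos"],s["tool_rot"])
    for p in q: cv2.circle(im,tuple(np.round(p).astype(int)),1,(0,255,0),-1)
    ims.append(im)
cv2.imwrite("pics/w.png",cv2.resize(np.hstack(ims)[:, :],(800,300)))
cv2.imwrite("pics/w_crop.png",np.hstack([i[10:410,80:480] for i in ims]))
E
```

```text
[-1.00685078e-01  2.72507259e-02  1.63580654e+00 -4.44089210e-16
  1.47853539e+00 -1.00685078e-01]
[-1.00685078e-01  1.10417845e-01  1.75246922e+00 -4.44089210e-16
  1.27870558e+00 -1.00685078e-01]
[-6.33180322e-01  3.47357520e-01  1.42450145e+00 -4.44089210e-16
  1.36973369e+00 -6.33180322e-01]
[-6.33180322e-01  5.31801901e-01  1.52804196e+00 -4.44089210e-16
  1.08174879e+00 -6.33180322e-01]
[ 3.82622686e-01  4.57231928e-01  1.62823901e+00 -4.44089210e-16
  1.05612172e+00  3.82622686e-01]
[286.00262349 199.25530496] 2.3 [0.52544725 0.06614227 0.2599652 ] [-2.21969793e+00 -2.22278960e+00 -2.21999323e-04]
[285.38353111 204.27809101] 3.675 [ 0.58301358 -0.28010584  0.22027321] [-2.21987716e+00 -2.22296472e+00 -8.23421003e-04]
```

View pics/w_crop.png

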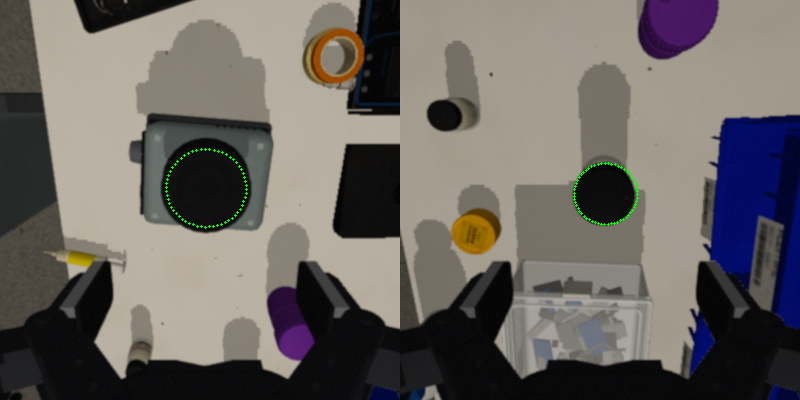

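The jar overlay fits within 1 px. The pad's true centre is about 3 px towards +y, so PAD y ≈ 0.068. Grasp now.

```bash
sed -i 's/PAD=np.array(\[.5256,.0653\])/PAD=np.array([.5254,.0678])/' h.py; python3 - <<'E'
from h import *
bot.servo_line([*JAR,.056],rate=.12); s=bot.get_state(); print(s["time"],s["tcp_pos"],s["force"])
bot.grip(.05,80); s=bot.get_state(); print(s["time"],s["tcp_pos"],s["finger_gap"],s["finger_force"])
f0=s["force"]
bot.servo_line([*JAR,.23],rate=.15); bot.sleep(.2); s=bot.get_state(); print(s["time"],s["tcp_pos"],s["finger_gap"],s["finger_force"],s["force"]-f0)
cv2.imwrite("pics/lift.png",np.hstack([bot.capture(n)[y:y+300,x:x+400,::-1] for n,x,y in(("scene",160,60),("wrist",80,120))]))
E
```

```text
5.2417 [ 0.5832473  -0.28195231  0.05703994] [-0.68328084  0.10851327  0.05582078]
5.6333 [ 0.58321435 -0.2821064   0.0571724 ] 0.054236679958750374 85.14470908383373
7.1417 [ 0.58224592 -0.28128923  0.22896031] 0.05456321919023309 84.48629373509903 [ 0.74681512 -0.68196405 -8.07903788]
```

View pics/lift.png

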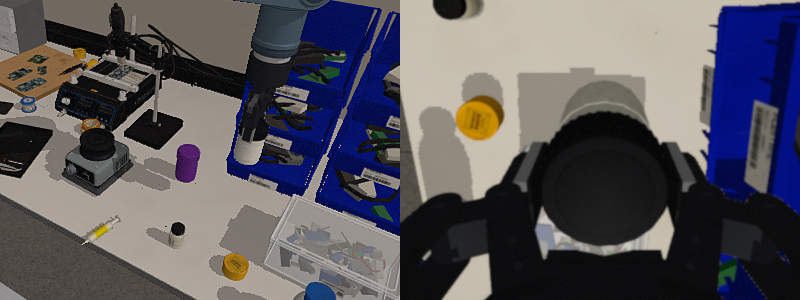

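The jar is held upright and centred. Nothing else was disturbed. Next I move over the pad and press.

```bash
python3 - <<'E'
from h import *
print(wproj([.58225,-.2813,.260],[.58225,-.28129,.22896],O))
bot.servo_line([*PAD,.24],rate=.2); bot.sleep(.3)
bot.servo_line([*PAD,.19],rate=.08); bot.sleep(.3)
s=bot.get_state(); f0=s["force"]; print(s["time"],s["tcp_pos"],f0)
r=bot.servo_line([*PAD,.154],rate=.02,threshold=25); s=bot.get_state(); print(r,s["time"],s["tcp_pos"],s["force"]-f0)
for _ in range(5):
    bot.sleep(.5); s=bot.get_state(); print(s["time"],s["tcp_pos"],s["force"]-f0,s["finger_force"])
cv2.imwrite("pics/press.png",np.hstack([cv2.resize(bot.capture("scene")[130:280,170:370,::-1],(400,300)),bot.capture("wrist")[120:,80:480,::-1]]))
E
```

```text
[[282.98758869 307.03220679]]
10.5333 [0.52565702 0.06778166 0.19046149] [ 0.37607089 -0.39685333 -1.80880901]
True 11.9083 [0.5254791  0.06782739 0.16167413] [-4.9227138   0.08157761 12.25900581]
12.4083 [0.52544955 0.06780698 0.16188659] [-3.93292882  0.5406774  12.47608452] 86.05656699975953
12.9083 [0.52545027 0.06782903 0.16189177] [-4.14536806  0.51262325 12.28783507] 86.05591337196529
13.4083 [0.52545    0.06782737 0.16190298] [-4.38388343  0.68279479 11.31694469] 86.05627700686455
13.9083 [0.52544609 0.06779998 0.16189807] [-4.41059312  0.17075217 13.01780477] 86.05623048730195
14.4083 [0.52545512 0.0678101  0.16190275] [-3.39249873  0.96343008 13.02907747] 86.05598028749228
```

View pics/press.png

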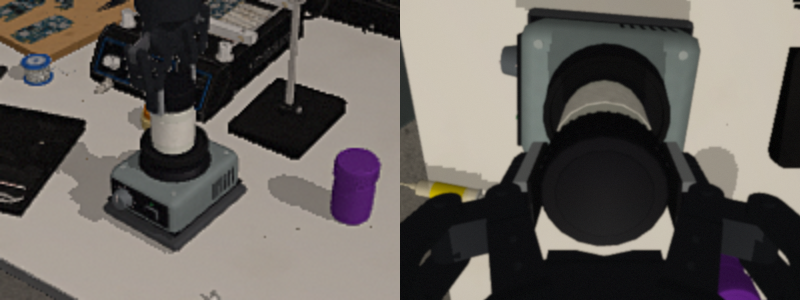

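The reaction is only about 12 N, so the platform has not reached its stop. I press further in small steps until the force rises steeply.

```bash
python3 - <<'E'
from h import *
f0=np.array([.376,-.397,-1.809])
for k in range(12):
    z=.1610-.001*k
    bot.servo_line([*PAD,z],rate=.01); bot.sleep(.15)
    F=np.mean([(bot.get_state()["force"]-f0,bot.sleep(.04))[0] for _ in range(4)],0); s=bot.get_state()
    print(round(z,4),s["time"],s["tcp_pos"].round(4),F.round(1))
    if F[2]>24: break
bot.sleep(2.4); s=bot.get_state(); print(s["time"],s["tcp_pos"],s["force"]-f0,s["tool_rot"])
cv2.imwrite("pics/press2.png",np.hstack([cv2.resize(bot.capture("scene")[150:250,200:300,::-1],(400,400)),bot.capture("wrist")[20:,80:480,::-1]]))
E
```

```text
0.161 15.1167 [0.5256 0.0678 0.1626] [-6.2  0.5 12.2]
0.16 15.6833 [0.5256 0.0678 0.1616] [-5.9  0.8 12.7]
0.159 16.25 [0.5256 0.0678 0.1611] [-7.5  0.4 16. ]
0.158 16.8167 [0.5257 0.0678 0.1611] [-11.1   0.8  22.9]
0.157 17.3833 [0.5258 0.0678 0.161 ] [-13.7   0.6  29.2]
19.7833 [0.52576884 0.06780432 0.16101715] [-13.91084493  -0.06279273  29.29757401] [-2.22029879e+00 -2.22187128e+00  2.16936039e-03]
```

View pics/press2.png

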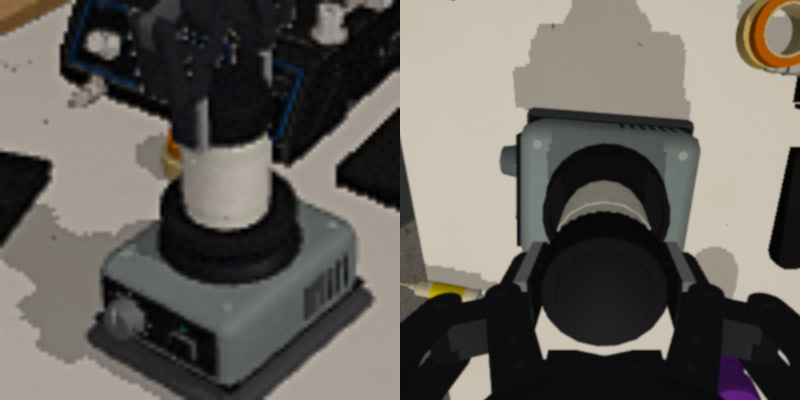

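A hard stop at z = 0.161 (= 0.104 + 0.057) shows the platform fully pressed, and it was held for over 2.4 s with the jar centred and upright. Now the tray.

```bash
python3 - <<'E'
from h import *
bot.servo_line([*PAD,.24],rate=.1)
bot.servo_line([*TR,.22],rate=.18,ori=O); bot.servo_line([*TR,.075],rate=.1); bot.sleep(.3)
f0=bot.get_state()["force"]
r=bot.servo_line([*TR,.054],rate=.015,threshold=6); bot.sleep(.3); s=bot.get_state(); print(r,s["time"],s["tcp_pos"],s["force"]-f0)
if .055<s["tcp_pos"][2]<.065:
    bot.grip(.085); s=bot.get_state(); print(s["time"],s["finger_gap"],s["tcp_pos"])
    bot.servo_line([*TR,.2],rate=.12); s=bot.get_state(); print(s["time"],s["tcp_pos"])
    cv2.imwrite("pics/end.png",np.hstack([cv2.resize(bot.capture("scene")[130:280,120:320,::-1],(400,300)),bot.capture("wrist")[80:380,80:480,::-1]]))
E
```

```text
True 25.6917 [0.51180284 0.33299877 0.05919712] [-0.68104126  1.6551221   8.77596486]
26.1083 0.0851393657373565 [0.51046336 0.33243502 0.05758735]
27.4417 [0.51132614 0.33274468 0.19888814]
```

View pics/end.png

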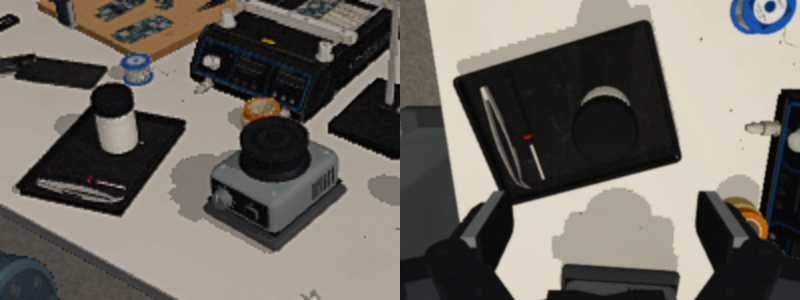

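The jar stands upright on the clear part of the tray (wrist view about (605,125)). The tools are undisturbed, the platform is back up and the gripper is clear.

```bash
python3 -c "
from rig import bot
bot.sleep(.3);print(bot.hand_in())"
```

```text
the job is handed in; nothing more can be done
None
```

I pressed the paste jar on the mixer platform to its stop for over 2.4 s, set it down upright on the clear part of the tray, and handed the job in at about 28 s; the judge's verdict was not shown.

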